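# Vent the cap of a square media bottle for the autoclave

## Task

Get the square media bottle ready for the autoclave: set it upright into the square pocket of the metal bottle holder, screw its cap clockwise until it bottoms out, then back the cap off a quarter turn so that the bottle can vent. Finish while still gripping the cap in that position, with the bottle fully down in the holder; do not tip the bottle, and leave the other things where they stand.

Things in the scene. Friction and masses are not known exactly. Their poses are not given: they have to be found in the camera images.
- bottle: plain white square-bodied media bottle, loose, upright on the worktop at the start, 0.2 to 0.4 kg with its cap. Body 56 x 56 mm, straight-sided from 0 to 84 mm high, its faces square to its x and y axes; then a round shoulder up to 93 mm, narrowing to a 35 mm neck; the cap's skirt starts at 104 mm (cap home) and its flat top is at 126 mm. Origin: centre of the underside; z up
- bottle_foot (a point): centre of the bottle's underside
- cap_top (a point): centre of the flat top of the bottle's grey ribbed screw cap: 41 mm diameter, 22 mm tall, gripped on its round side; a small raised black bar 17 mm long on the top runs from near the axis to the rim along the cap's +x and shows how far it has turned. The cap is already started on the thread and cannot come off the bottle. The point turns, and rises, with the cap; z up
- cap (a joint): how far the cap is unscrewed from its bottom stop, rad: 0 = bottomed out (a firm stop), growing as the cap turns counter-clockwise seen from above relative to the bottle; starts anywhere from 1.0 to 2.4. It rises 4 mm a turn (0.64 mm per rad), turns against about 0.06 N m of friction before the stop, and stays where it is left
- holder_floor (a point): centre of the pocket's floor in the bottle holder, 6 mm above the worktop. The holder is a fixed light-grey metal block 86 x 86 x 28 mm with a square pocket 61 x 61 mm and 22 mm deep, with a 4 mm chamfered mouth; x and y axes square to the pocket's walls, z up. The bottle fits in any of the four ways round; the pocket keeps it from turning (a few degrees of play) while the cap is turned
- round_bottle: clear round bottle with a blue screw cap, 66 mm across, 138 mm tall; bystander. Origin: centre of its underside
- jar: clear round jar, 69 mm across, 82 mm tall; bystander. Origin: centre of its underside
- petri_dish: low round petri dish, 62 mm across, 16 mm tall; bystander. Origin: centre of its underside
- dropper: small amber dropper bottle with a red rubber bulb, the leftmost of those on the worktop, 36 mm across, 104 mm tall; bystander. Origin: centre of its underside
- tape_roll: roll of tape lying flat, 62 mm across, 19 mm high; bystander. Origin: centre of its underside

How it is judged:
By the outcome, as a careful person would: the job done as asked, in the order asked, and still so for the second after the job is handed in, while the arm keeps its last pose, push and grip.
It also fails if it takes over 58 s, if anything falls off the work surface, if the arm or the gripper's body presses on something with over 40 N, if the wrist force passes 120 N, or if a joint passes its speed limit or range.

## Robot

A 7-joint arm with a two-finger parallel gripper is mounted at the origin on a cart in front of the work surface, level with it; the furniture and walls round the work are solid. World frame = base frame: x ahead of the robot, y to its left, z up, the work surface at z = 0. Lengths are in m, angles in rad, forces in N, time in s.
With the tool pointing down it reaches from about 0.35 to 0.9 m from the base axis. Payload 19.9 kg.
Tool frame: the origin (TCP) lies at the very end of the fingers, on their centre line; the grasp point (between the pads) lies 19 mm behind it (arm.grip_depth is the distance from the TCP to the grasp point, in m); z points along the fingers, y is the line along which they close (so a half turn about z gives the same grasp; the last joint's range is limited). The gripper opens to 94 mm and grips with 3 to 60 N. Pads are 16 mm wide; open, the fingers measure 119 mm over their backs; the gripper's body (75 mm by 177 mm) begins 78 mm behind the grasp point.
Start: joints at [-1.377, 0.417, -0.01, 1.614, 0.005, 1.111, -0.053], TCP at [0.146, 0.608, 0.205] pointing down, gripper open.
Joint ranges: [-2.81, 2.81], [-0.39, 2.02], [-1.27, 1.25], [0.06, 2.57], [-1.19, 4.33], [0.19, 2], [-2.82, 2.82]. Speed limits (rad/s): [1.89, 1.89, 2.39, 2.39, 3.01, 3.01, 3.01].

## Interface

Orientations are given as a unit quaternion [x, y, z, w].
In Python, from rig import monitor, vision, arm, spotter gives the robot as it stands.
- The arm moves only by the shell command python3 -m handwheel 'ROWS' [FORCE]. ROWS is JSON, a list of rows, each a list of 3 entries, a list of its own where there are three numbers: the gripper command: -1 is shut, 1 is fully open, values between are in proportion, then the shift along the tool's x, y, z in cm, then the turn, a rotation vector about the tool's x, y, z in rad. In form: [[fingers, [tx, ty, tz], [ax, ay, az]], ...]. A call has 1 to 10 rows; each row shifts and turns the commanded pose from where the row before left it, along the tool's axes as they then stand; what a row does not reach is not made up. A row lasts 1/12 s, in which the tool goes at most 41.7 mm and 7.16 degrees, less where a joint would pass 70% of its speed; a pose out of reach is approached as far as the arm can. A call is refused whole if a number of a shift passes 4.17 or a number of a turn 0.125, either way. A call with a gripper value outside its range is refused whole. The fingers move at their own pace and stop on an object; FORCE is the grip in N (left out, the last holds). Time passes only in rows, so rows that do not move let the fingers close. It gives the time, the measured TCP pose, the force, the opening and the grip force at its end, in the units of the state.
- monitor.observe(): the state, without advancing time (a new reading comes with each control period).
- vision.read_camera(name): name is "scene" or "side" or "wrist"; returns (picture, depth): 384x512x3 uint8, red, green, blue; 384x512 float32, m along the optical axis (not along the pixel's ray), 0 where there is no reading.
- vision.camera_params(name): a dict with "intrinsics" (3x3 intrinsics, pixels), "view" (4x4, takes a point from world to camera coordinates). Camera axes: x right, y down, z forward; pixel columns grow to the right and rows downward; lengths in m; the calibration is good to about 2 mm. A picture is of the moment at which its call begins: read the wrist's pose just before it. camera_params takes no time and is no camera call; for the wrist camera it gives the pose at the moment of the call.
- arm.job_done(): hands the job in; it is judged then, once.
Trained networks look in the newest picture that a camera, given by its name, has taken for a name from the list of things; names that differ only in an ending like _2 or _b are one class to them, and where a whole thing is asked for, a point or a joint stands for the part that bears it (a point fixed in the world has none). Each returns a list of dicts, best first, with "conf" (0 to 1); they miss things now and then, are a little off and sometimes report something else, mostly with a low value. They report only what shows in the picture. A call takes as long as a camera call.
- spotter.search_frame(camera, query): "point" ([x, y, z] in m, in world coordinates, good to about 4 mm: the middle of the surface that is visible of it).
- spotter.silhouettes(camera, query): "pixels" (384x512 bool, what is visible of it).
- spotter.spot_point(camera, query): "point" ([x, y, z] in m, in world coordinates, good to about 4 mm: a listed point, or the origin of a listed thing).
The state is a dict: "clock": time; "joint_positions": joint angles; "qd": joint speeds; "effort": joint torques, N m; "ee_pos": TCP position; "ee_rot": TCP orientation; "ft_force": force on the tool from outside, world axes, zero at the start; "torque": the same for the moment, N m; "width": finger opening in m; "grasp_force": force on a finger pad.
Only numpy, scipy, OpenCV 4.12 (cv2) and the standard library are available. Lean on these libraries where they do the work, as an engineer would, in place of code of your own. Each camera call takes 0.05 s, during which the arm holds its last target. There are 200 camera calls.

## Working session

There is one attempt and no reset: what is moved stays moved. The work goes in short steps, Python scripts to look and compute and a shell command to move; the robot and the scene stay as the last step left them, time stands still between calls to the robot, and variables do not carry over. Pictures are saved under pics/ and viewed, at most 10 in all, crops included, and the job is handed in when it is done.

```bash
ls; mkdir -p pics; python3 - <<'E'
from rig import monitor, vision, arm, spotter
import cv2,numpy as np
s=monitor.observe();print({k:np.round(v,3).tolist() for k,v in s.items()})
a=[]
for c in("scene","side"):
    p,d=vision.read_camera(c);a.append(p)
    for q in("bottle_foot","cap_top","holder_floor","round_bottle","jar","petri_dish","dropper","tape_roll"):
        if c=="side" and q not in("bottle_foot","cap_top","holder_floor"):continue
        print(c,q,[(np.round(r["point"],3).tolist(),round(r["conf"],2)) for r in spotter.spot_point(c,q)[:2]])
im=cv2.resize(np.vstack(a)[:,:,::-1],None,fx=.78,fy=.78)
cv2.imwrite("pics/a.png",im)
E
```

```text
pics
{'clock': 0.0, 'joint_positions': [-1.376, 0.418, -0.01, 1.614, 0.005, 1.111, -0.053], 'qd': [-0.0, 0.001, 0.0, 0.001, 0.0, 0.002, 0.0], 'effort': [0.0, -85.126, 0.639, -42.599, -0.049, 0.019, 0.0], 'ee_pos': [0.146, 0.607, 0.205], 'ee_rot': [0.118, 0.993, -0.001, -0.0], 'ft_force': [0.593, 0.643, 0.268], 'torque': [0.033, 0.026, -0.022], 'grasp_force': 0.0, 'width': 0.094}
scene bottle_foot [([0.465, -0.084, -0.002], 0.84)]
scene cap_top [([0.47, -0.085, 0.128], 0.83)]
scene holder_floor [([0.522, 0.199, 0.007], 0.89)]
scene round_bottle [([0.665, 0.098, 0.0], 0.7)]
scene jar [([0.451, -0.298, -0.005], 0.85)]
scene petri_dish [([0.47, 0.039, 0.001], 0.6)]
scene dropper [([0.651, 0.268, -0.002], 0.79)]
scene tape_roll [([0.642, -0.046, -0.003], 0.68)]
side bottle_foot [([0.468, -0.085, 0.0], 0.77)]
side cap_top [([0.462, -0.086, 0.127], 0.65)]
side holder_floor [([0.465, 0.036, -0.001], 0.72)]
```

View pics/a.png

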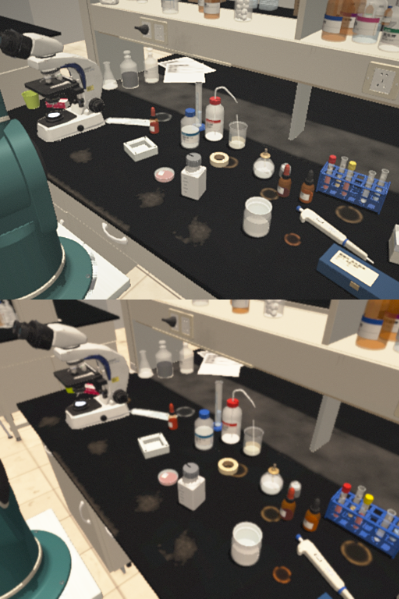

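Holder at about (0.52, 0.20), white bottle at about (0.467, -0.085). In the picture they are at (141,148) and (193,177) of the top view. The side camera's "holder_floor" is actually the petri dish. Next I'll get precise yaws from depth.

```bash
cat > h.py <<'E'
from rig import monitor, vision, arm, spotter
import cv2,numpy as np
from scipy.spatial.transform import Rotation as R
def cloud(c):
    p,d=vision.read_camera(c);q=vision.camera_params(c);K=q["intrinsics"];T=np.linalg.inv(q["view"])
    v,u=np.mgrid[:384,:512];P=np.stack([(u-K[0][2])/K[0][0]*d,(v-K[1][2])/K[1][1]*d,d],-1)
    return p,P@T[:3,:3].T+T[:3,3],d>0
def rect(W,ok,c,r,z0,z1):
    m=ok&(np.hypot(W[...,0]-c[0],W[...,1]-c[1])<r)&(W[...,2]>z0)&(W[...,2]<z1)
    (x,y),s,a=cv2.minAreaRect((W[m][:,:2]*1000).astype(np.float32));return m.sum(),np.round([x,y,*s,a],1)
E
python3 - <<'E'
from h import *
for c in("scene","side"):
    p,W,ok=cloud(c)
    for z in((.01,.08),(.02,.05),(.05,.08)):print(c,"bottle",*rect(W,ok,(.467,-.085),.055,*z))
    print(c,"cap",*rect(W,ok,(.467,-.085),.05,.11,.14), np.round(np.percentile(W[ok&(np.hypot(W[...,0]-.467,W[...,1]+.085)<.05)][:,2],[95,99]),4))
    for z in((.02,.035),(.024,.032)):print(c,"holder",*rect(W,ok,(.522,.199),.075,*z))
E
```

```text
scene bottle 806 [ 454.2 -101.1   41.2   74.9   54.7]
scene bottle 326 [ 452.9 -101.    36.4   71.4   54.8]
scene bottle 374 [ 454.5 -100.6   39.9   74.9   54.7]
scene cap 268 [463.7 -87.3  40.3  40.   13.4] [0.1254 0.127 ]
scene holder 389 [520.7 196.6  90.7  87.8  73.3]
scene holder 290 [521.1 196.7  90.2  87.2  73.2]
side bottle 798 [455.1 -98.7  38.7  74.1  56.5]
side bottle 333 [454.8 -98.7  38.4  73.9  56.2]
side bottle 358 [455.4 -98.8  38.4  73.6  56.5]
side cap 331 [465.3 -84.2  40.5  40.9  22.2] [0.1267 0.128 ]
side holder 419 [521.2 200.1  92.9  86.7  74.2]
side holder 340 [521.3 200.1  92.7  86.9  74.5]
```

```bash
python3 -m handwheel '[[1,[-1.5,-1.9,0],[0,0,0]],[1,[-2.5,-3.15,0],[0,0,0]],[1,[-2.5,-3.15,0],[0,0,0]],[1,[-2.5,-3.15,0],[0,0,0]],[1,[-2.5,-3.15,0],[0,0,0]],[1,[-2.5,-3.15,0],[0,0,0]],[1,[-2.5,-3.15,0],[0,0,0]],[1,[-2.5,-3.15,0],[0,0,0]],[1,[-2.5,-3.15,0],[0,0,0]],[1,[0,0,0],[0,0,0]]]' 40
python3 - <<'E'
from h import *
s=monitor.observe();print(np.round(s["joint_positions"],3),s["ee_pos"])
T=np.linalg.inv(vision.camera_params("wrist")["view"]);print(np.round(T,3))
E
```

```text
clock: 1.58
ee_pos: [0.2943, 0.2884, 0.2057]
ee_rot: [0.121, 0.993, -0.0, 0.0]
ft_force: [-0.3, 0.8, 0.9]
width: 0.0936
grasp_force: 0.0
[-1.017  0.024  0.17   2.112 -0.004  1.006  0.483] [0.29426707 0.28837311 0.20571033]
[[ 0.24   0.937  0.252  0.222]
 [ 0.971 -0.232 -0.062  0.305]
 [ 0.     0.259 -0.966  0.385]
 [ 0.     0.     0.     1.   ]]
```

```bash
python3 -m handwheel '[[1,[-2.56,-3.22,0],[0,0,0]],[1,[-2.56,-3.22,0],[0,0,0]],[1,[-2.56,-3.22,0],[0,0,0]],[1,[-2.56,-3.22,0],[0,0,0]],[1,[-2.56,-3.22,0],[0,0,0]],[1,[-2.56,-3.22,0],[0,0,0]],[1,[-2.56,-3.22,0],[0,0,0]],[1,[-2.56,-3.22,0],[0,0,0]],[1,[-1.28,-1.61,0],[0,0,0]],[1,[-1.28,-1.61,0],[0,0,0]]]'
python3 -m handwheel '[[1,[0,0,0],[0,0,0]],[1,[0,0,0],[0,0,0]]]'
python3 - <<'E'
from h import *
s=monitor.observe();print(np.round(s["joint_positions"],3),s["ee_pos"])
p,W,ok=cloud("wrist");cv2.imwrite("pics/w.png",p[:,:,::-1])
np.savez("w.npz",p=p,W=W,ok=ok)
m=ok&(np.hypot(W[...,0]-.465,W[...,1]+.086)<.06)
for z in((.115,.135),(.082,.1),(.02,.08)):
    print(z,*rect(W,ok,(.465,-.086),.05,*z))
print(np.median(W[m&(W[...,2]>.122)][:,2]))
for q in("cap_top","bottle_foot"):print(q,[(np.round(r["point"],3).tolist(),round(r["conf"],2)) for r in spotter.spot_point("wrist",q)[:2]])
E
```

```text
clock: 2.42
ee_pos: [0.4486, -0.0437, 0.2057]
ee_rot: [0.119, 0.993, -0.0, 0.0]
ft_force: [-0.2, -0.1, 0.2]
width: 0.0938
grasp_force: 0.0
clock: 2.58
ee_pos: [0.4481, -0.0422, 0.2054]
ee_rot: [0.119, 0.993, -0.0, -0.0]
ft_force: [-0.4, 0.2, -0.5]
width: 0.094
grasp_force: 0.0
[-0.552  0.108  0.621  2.045 -0.074  1.01   1.438] [ 0.44811553 -0.04219812  0.20540989]
(0.115, 0.135) 1634 [465.8 -82.6  41.   41.1  13.4]
(0.082, 0.1) 1020 [466.1 -83.2  53.4  53.6  11.7]
(0.02, 0.08) 724 [453.6 -74.9  71.7  43.7  53.1]
0.3189171183902668
cap_top [([0.464, -0.082, 0.13], 0.64), ([0.469, -0.084, -0.002], 0.56)]
bottle_foot [([0.468, -0.082, -0.001], 0.92)]
```

View pics/w.png

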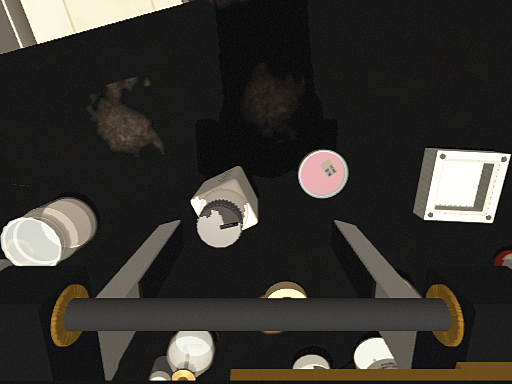

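The bottle's cap is at (220,226) with the bar pointing right to about (237,224). The holder is at (463,187), and the petri dish and jar are clear of both. Now I'll fit poses.

```bash
cat > fit.py <<'E'
from h import *
from scipy.optimize import least_squares
def square(P,half,x0):
    def f(q):
        c,s=np.cos(q[2]),np.sin(q[2]);d=(P-q[:2]);u=abs(d@[c,s]);v=abs(d@[-s,c]);return (np.maximum(u,v)-half)*1000
    best=min((least_squares(f,[x0[0],x0[1],a],loss="soft_l1",x_scale=[.01,.01,.1]) for a in np.radians([-30,-10,10,30,50])),key=lambda r:r.cost)
    r=best.x;return np.round([*r[:2]*1000,(np.degrees(r[2])+45)%90-45],1),round(best.cost/len(P),2)
def body(W,ok,c,z0=.012,z1=.078,r=.045):
    m=ok&(np.hypot(W[...,0]-c[0],W[...,1]-c[1])<r)&(W[...,2]>z0)&(W[...,2]<z1);return W[m][:,:2]
E
python3 - <<'E'
from fit import *
z=np.load("w.npz");p,W,ok=z["p"],z["W"],z["ok"]
A=[body(W,ok,(.466,-.083))];print("wrist",len(A[0]),square(A[0],.028,(.466,-.083)))
for c in("scene","side"):
    _,w,o=cloud(c);A.append(body(w,o,(.466,-.083)));print(c,len(A[-1]),square(A[-1],.028,(.466,-.083)))
print("all",square(np.vstack(A),.028,(.466,-.083)))
print("holder wrist",*rect(W,ok,(.522,.199),.08,.022,.036))
m=ok&(np.hypot(W[...,0]-.465,W[...,1]+.083)<.0195)&(W[...,2]>.12)&(W[...,2]<.14)
print("captop z",np.median(W[m][:,2]))
b=m&(p.max(2)<70);B=W[b][:,:2];print(len(B),B.mean(0),np.degrees(np.arctan2(*(B.mean(0)-[.4657,-.0827])[::-1])))
print(cv2.fitLine((B*1000).astype(np.float32),cv2.DIST_L2,0,.01,.01).ravel())
E
```

```text
wrist 710 (array([466.9, -83.2,  12.3]), np.float64(0.04))
scene 749 (array([465.8, -85.1,  11.9]), np.float64(0.37))
side 753 (array([466.3, -82.4,  12.5]), np.float64(0.23))
all (array([466.3, -83.4,  12.3]), np.float64(0.41))
holder wrist 2769 [522.  199.8  88.3  86.6  73.9]
captop z 0.12648962985021778
116 [ 0.45773202 -0.07666976] 142.881220611851
[  0.67339045   0.739287   457.73203    -76.66976   ]
```

```bash
python3 -m handwheel '[[1,[-1.35,-1.77,0],[0,0,0]],[1,[-1.35,-1.77,0],[0,0,0]],[1,[0,0,2.5],[0,0,0]],[1,[0,0,2.5],[0,0,0]],[1,[0,0,0],[0,0,0]],[1,[0,0,0],[0,0,0]],[1,[0,0,0],[0,0,0]]]' 40
python3 - <<'E'
from h import *
z=np.load("w.npz");p,W,ok=z["p"],z["W"],z["ok"]
s=monitor.observe();t=s["ee_pos"];print(np.round(s["joint_positions"],3),t)
print("to go, tool cm",R.from_quat(s["ee_rot"]).inv().apply(np.array([.466,-.083,.0985])-t)*100)
c=cv2.resize(p[190:255,180:265,::-1],None,fx=7,fy=7,interpolation=cv2.INTER_CUBIC);cv2.imwrite("pics/c.png",c)
m=ok&(np.hypot(W[...,0]-.4657,W[...,1]+.0827)<.018)&(W[...,2]>.123)&(p.max(2)<60)
B=W[m][:,:2];d=B.mean(0)-[.4657,-.0827];print(m.sum(),np.degrees(np.arctan2(d[1],d[0])),cv2.fitLine((B*1000).astype(np.float32),cv2.DIST_L2,0,.01,.01).ravel())
E
```

```text
clock: 3.42
ee_pos: [0.4665, -0.0821, 0.1566]
ee_rot: [0.117, 0.993, 0.0, 0.0]
ft_force: [-0.3, 0.5, 0.7]
width: 0.0936
grasp_force: 0.0
[-0.451  0.24   0.641  2.047 -0.181  0.909  1.623] [ 0.46645491 -0.08207798  0.15659012]
to go, tool cm [ 0.02693812 -0.10114412  5.8089786 ]
47 85.70653764448515 [ 1.8645711e-02 -9.9982613e-01  4.6649429e+02 -7.2120155e+01]
```

View pics/c.png

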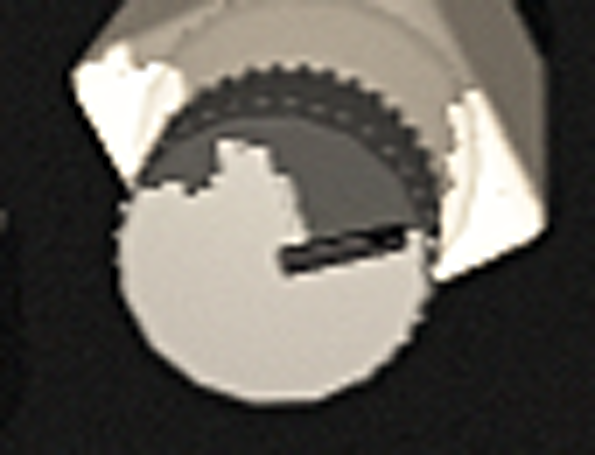

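The crop shows the bar running from the cap centre (285,260) to the rim at the right (420,235), a world yaw of about 87–90°. That puts the cap about 1.33 rad open, if the bar lines up with the body axes at home. Now to descend and grip.

```bash
python3 -m handwheel '[[1,[0,0,2.5],[0,0,0]],[1,[0,0,2.3],[0,0,0]],[1,[0,0,1.0],[0,0,0]],[-1,[0,0,0],[0,0,0]],[-1,[0,0,0],[0,0,0]],[-1,[0,0,0],[0,0,0]],[-1,[0,0,0],[0,0,0]],[-1,[0,0,0],[0,0,0]],[-1,[0,0,0],[0,0,0]],[-1,[0,0,0],[0,0,0]]]' 40
python3 -m handwheel '[[-1,[0,0,0],[0,0,0]],[-1,[0,0,0],[0,0,0]],[-1,[0,0,0],[0,0,0]],[-1,[0,0,0],[0,0,0]]]' 40
```

```text
clock: 4.25
ee_pos: [0.4662, -0.0823, 0.0978]
ee_rot: [0.118, 0.993, 0.0, 0.0]
ft_force: [-0.4, 0.6, 0.8]
width: 0.0509
grasp_force: 0.0
clock: 4.58
ee_pos: [0.4661, -0.0825, 0.0975]
ee_rot: [0.118, 0.993, -0.0, 0.0]
ft_force: [-0.2, -1.6, 1.9]
width: 0.0401
grasp_force: 40.0
```

```bash
python3 -m handwheel '[[-1,[0,0,-1],[0,0,0]],[-1,[0,0,-2],[0,0,0]],[-1,[0,0,-2],[0,0,0.05]],[-1,[0,0,-1],[0,0,0.1]],[-1,[0,0,0],[0,0,0.1]],[-1,[0,0,0],[0,0,0.1]],[-1,[0,0,0],[0,0,0.1]],[-1,[0,0,0],[0,0,0.045]],[-1,[0,0,0],[0,0,0]]]' 40
python3 - <<'E'
from h import *
s=monitor.observe();t=s["ee_pos"];print(t,s["joint_positions"],s["grasp_force"])
g=R.from_quat(s["ee_rot"]);print("to go, tool cm",g.inv().apply(np.array([.5217,.1993,t[2]])-t)*100,g.as_matrix()[:,0])
E
```

```text
clock: 5.33
ee_pos: [0.4659, -0.0823, 0.1579]
ee_rot: [0.358, 0.934, -0.0, -0.0]
ft_force: [-0.6, 1.0, -2.5]
width: 0.0403
grasp_force: 40.0
[ 0.4659115  -0.08227389  0.15792175] [-0.53478346  0.25320955  0.74135638  2.04795977 -0.21478045  0.91644762
  1.16012273] 39.999863505363464
to go, tool cm [ 1.46979860e+01  2.46562636e+01 -1.74265892e-03] [-7.43065887e-01  6.69218261e-01  8.74672079e-05]
```

```bash
python3 -m handwheel '[[-1,[0.6,1.0,0],[0,0,0]],[-1,[1.2,2.0,0],[0,0,0]],[-1,[1.5,2.5,0],[0,0,0]],[-1,[1.5,2.5,0],[0,0,0]],[-1,[1.5,2.5,0],[0,0,0]],[-1,[1.5,2.5,0],[0,0,0]],[-1,[1.5,2.5,0],[0,0,0]],[-1,[1.5,2.5,0],[0,0,0]],[-1,[1.5,2.5,0],[0,0,0]],[-1,[1.2,2.0,0],[0,0,0]]]' 40
python3 -m handwheel '[[-1,[0.8,1.4,0],[0,0,0]],[-1,[0.4,0.75,0],[0,0,0]],[-1,[0,0,0],[0,0,0]],[-1,[0,0,0],[0,0,0]],[-1,[0,0,0],[0,0,0]]]' 40
python3 - <<'E'
from fit import *
s=monitor.observe();t=s["ee_pos"];g=R.from_quat(s["ee_rot"]);print(t,g.as_matrix()[:2,0],s["joint_positions"],s["ft_force"],s["torque"])
A=[];C=[]
for c in("wrist","scene","side"):
    p,W,ok=cloud(c);C.append(cv2.resize(p[:,:,::-1],None,fx=.78,fy=.78))
    a=body(W,ok,t[:2],.065,.135,.045);A.append(a)
    if len(a)>30:print(c,len(a),square(a,.028,t[:2]))
    print("holder",*rect(W,ok,(.522,.199),.08,.022,.036))
print("all",square(np.vstack(A),.028,t[:2]))
cv2.imwrite("pics/d.png",np.vstack(C[:2]))
E
```

```text
clock: 6.17
ee_pos: [0.5156, 0.1777, 0.1577]
ee_rot: [0.356, 0.935, 0.0, -0.0]
ft_force: [-0.1, -0.8, -2.4]
width: 0.0405
grasp_force: 40.0
clock: 6.58
ee_pos: [0.5211, 0.1976, 0.1576]
ee_rot: [0.358, 0.934, -0.0, 0.0]
ft_force: [0.4, -0.4, -3.1]
width: 0.0403
grasp_force: 40.0
[0.52111686 0.19756761 0.15758938] [-0.74359054  0.66863521] [-0.89616014  0.39984709  0.60130175  1.84819679 -0.26868515  0.97541426
  0.65910226] [ 0.44189646 -0.39785678 -3.06366958] [-0.05159031  0.01298837  0.04877321]
wrist 1087 (array([521.9, 196. , -16.2]), np.float64(0.05))
holder 2063 [522.5 199.   86.1  86.5  73.5]
scene 653 (array([521.3, 194.9, -16.1]), np.float64(0.59))
holder 281 [522.1 196.3  91.7  89.7  73.3]
side 575 (array([520.8, 198.2, -16.2]), np.float64(0.54))
holder 285 [520.2 197.8  88.4  87.1  72.5]
all (array([521.9, 196.2, -16.2]), np.float64(0.53))
```

View pics/d.png

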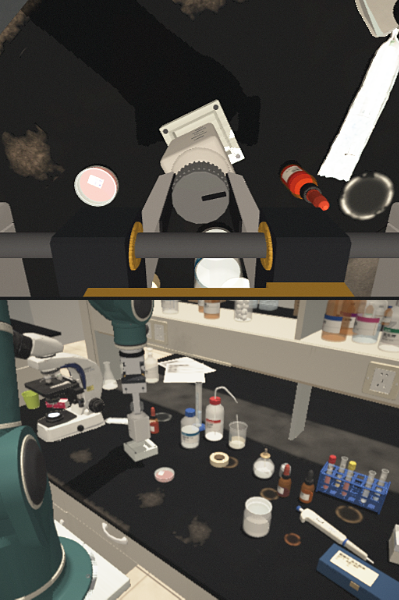

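Bottle over the holder, yaw aligned (-16.2° vs -16.2°). The wrist view shows the bottle square to the holder at (200,140). It needs a shift of about 2 mm in y.

```bash
python3 -m handwheel '[[-1,[0.1,0.18,1.0],[0,0,0]],[-1,[0,0,1.5],[0,0,0]],[-1,[0,0,0.5],[0,0,0]],[-1,[0,0,0.3],[0,0,0]],[-1,[0,0,0.3],[0,0,0]],[-1,[0,0,0.3],[0,0,0]],[-1,[0,0,0],[0,0,0]]]' 40
python3 -m handwheel '[[-1,[0,0,0.3],[0,0,0]],[-1,[0,0,0.3],[0,0,0]],[-1,[0,0,0.3],[0,0,0]],[-1,[0,0,0],[0,0,0]]]' 40
```

```text
clock: 7.32
ee_pos: [0.5215, 0.2012, 0.1182]
ee_rot: [0.357, 0.934, -0.0, -0.0]
ft_force: [-0.9, -0.9, -3.4]
width: 0.0403
grasp_force: 40.0
clock: 7.65
ee_pos: [0.5213, 0.2013, 0.1089]
ee_rot: [0.357, 0.934, -0.0, -0.0]
ft_force: [-1.2, 0.4, -2.2]
width: 0.0402
grasp_force: 40.0
```

```bash
python3 -m handwheel '[[-1,[0,0,0.2],[0,0,0]],[-1,[0,0,0.2],[0,0,0]],[-1,[0,0,0.1],[0,0,0]],[-1,[0,0,0],[0,0,0]]]' 40
python3 -m handwheel '[[-1,[0,0,0.1],[0,0,0]],[-1,[0,0,0],[0,0,0]]]' 40
python3 - <<'E'
from h import *
s=monitor.observe();print(s["ee_pos"],R.from_quat(s["ee_rot"]).as_matrix()[:2,0],s["ft_force"],s["torque"],s["joint_positions"])
E
```

```text
clock: 7.98
ee_pos: [0.5215, 0.2012, 0.1042]
ee_rot: [0.357, 0.934, -0.0, -0.0]
ft_force: [0.8, -0.2, -2.3]
width: 0.0406
grasp_force: 40.0
clock: 8.15
ee_pos: [0.5217, 0.2012, 0.1036]
ee_rot: [0.357, 0.934, 0.0, 0.0]
ft_force: [-1.3, 0.1, 0.8]
width: 0.0404
grasp_force: 40.0
[0.52174661 0.20122727 0.1036407 ] [-0.74457997  0.66753324] [-1.28077813  0.05062476  0.79766055] [-0.18188455  0.25732841 -0.00046396] [-0.86629334  0.47541851  0.56425262  1.88477475 -0.32507458  0.87284277
  0.69938991]
```

```bash
python3 -m handwheel '[[-1,[0,0,0.05],[0,0,0]],[-1,[0,0,0],[0,0,0]]]' 40
python3 -m handwheel '[[-1,[0,0,0.007],[0,0,0.1]],[-1,[0,0,0.007],[0,0,0.1]],[-1,[0,0,0.007],[0,0,0.1]],[-1,[0,0,0.007],[0,0,0.1]],[-1,[0,0,0.007],[0,0,0.1]],[-1,[0,0,0.007],[0,0,0.1]],[-1,[0,0,0.007],[0,0,0.1]],[-1,[0,0,0.007],[0,0,0.1]],[-1,[0,0,0],[0,0,0]]]' 40
python3 - <<'E'
from fit import *
s=monitor.observe();t=s["ee_pos"];x=R.from_quat(s["ee_rot"]).as_matrix()[:2,0];print(t,"yaw",np.degrees(np.arctan2(x[1],x[0])),s["ft_force"],s["torque"],s["joint_positions"])
A=[]
for c in("wrist","scene","side"):
    p,W,ok=cloud(c);a=body(W,ok,t[:2],.034,.084,.045);A.append(a);print(c,len(a),square(a,.028,t[:2]))
E
```

```text
clock: 8.32
ee_pos: [0.5218, 0.2013, 0.1035]
ee_rot: [0.357, 0.934, 0.0, 0.0]
ft_force: [-2.9, -1.2, 7.2]
width: 0.0401
grasp_force: 40.0
clock: 9.07
ee_pos: [0.5219, 0.2015, 0.1029]
ee_rot: [0.695, 0.719, 0.0, 0.0]
ft_force: [-3.0, -1.2, 9.8]
width: 0.0403
grasp_force: 40.0
[0.52187066 0.2015099  0.10288224] yaw 91.90510417126517 [-3.04221257 -1.16796347  9.76688986] [-0.26075199  0.7496317  -0.00487971] [-1.00672182  0.53090632  0.75862342  1.88923347 -0.45972127  0.90273365
  0.00912084]
wrist 914 (array([523.2, 200.1, -16.9]), np.float64(0.04))
scene 443 (array([522. , 198.9, -16.7]), np.float64(0.62))
side 379 (array([521.6, 201.8, -16.7]), np.float64(0.63))
```

```bash
cat > st.py <<'E'
from h import *
s=monitor.observe();x=R.from_quat(s["ee_rot"]).as_matrix()[:2,0];print("yaw %.2f"%np.degrees(np.arctan2(x[1],x[0])),"z",round(s["ee_pos"][2],4),"F",np.round(s["ft_force"],1),"M",np.round(s["torque"],3),"j7",round(s["joint_positions"][6],3))
E
python3 -m handwheel '[[-1,[0,0,0.007],[0,0,0.1]],[-1,[0,0,0.007],[0,0,0.1]],[-1,[0,0,0.007],[0,0,0.1]]]' 40 >/dev/null; python3 st.py
python3 -m handwheel '[[-1,[0,0,0.006],[0,0,0.08]]]' 40 >/dev/null; python3 st.py
python3 -m handwheel '[[-1,[0,0,0.004],[0,0,0.06]]]' 40 >/dev/null; python3 st.py
```

```text
yaw 74.83 z 0.1028 F [-2.2 -0.4  8.1] M [-0.185  0.602  0.103] j7 -0.242
yaw 70.23 z 0.1027 F [-2.3 -0.1  8.5] M [-0.16   0.727  0.089] j7 -0.309
yaw 66.84 z 0.1026 F [-3.5  0.1  8.9] M [-0.151  0.795  0.114] j7 -0.359
```

```bash

python3 -m handwheel '[[-1,[0,0,0.003],[0,0,0.04]]]' 40 >/dev/null; python3 st.py
python3 -m handwheel '[[-1,[0,0,0.003],[0,0,0.04]]]' 40 >/dev/null; python3 st.py
python3 -m handwheel '[[-1,[0,0,0.003],[0,0,0.04]]]' 40 >/dev/null; python3 st.py
```

```text
yaw 64.60 z 0.1026 F [-3.4  0.6  9.3] M [-0.214  0.745  0.106] j7 -0.391
yaw 62.39 z 0.1026 F [-2.6 -0.9  8.3] M [-0.141  0.77   0.045] j7 -0.424
yaw 60.11 z 0.1026 F [-2.2 -0.1  8.8] M [-0.146  0.744  0.026] j7 -0.457
```

```bash

python3 -m handwheel '[[-1,[0,0,0.003],[0,0,0.04]]]' 40 >/dev/null; python3 st.py
python3 -m handwheel '[[-1,[0,0,0.003],[0,0,0.04]]]' 40 >/dev/null; python3 st.py
python3 -m handwheel '[[-1,[0,0,0],[0,0,0.04]]]' 40 >/dev/null; python3 st.py
python3 - <<'E'
from fit import *
t=monitor.observe()["ee_pos"]
for c in("wrist","scene","side"):
    p,W,ok=cloud(c);a=body(W,ok,t[:2],.034,.084,.045);print(c,len(a),square(a,.028,t[:2]))
    if c=="wrist":cv2.imwrite("pics/e.png",p[:,:,::-1])
E
```

```text
yaw 57.82 z 0.1026 F [-0.9  0.7  7.8] M [0.044 0.29  0.179] j7 -0.49
yaw 55.55 z 0.1025 F [-4.4 -1.7  9.4] M [-0.44   1.145  0.611] j7 -0.523
yaw 53.28 z 0.1024 F [-7.5 -2.1 12.9] M [-0.601  1.849  0.933] j7 -0.556
wrist 913 (array([521.1, 200.7, -20.6]), np.float64(0.04))
scene 430 (array([521.6, 198.7, -20.7]), np.float64(0.7))
side 374 (array([521. , 201.4, -20.6]), np.float64(0.63))
```

View pics/e.png

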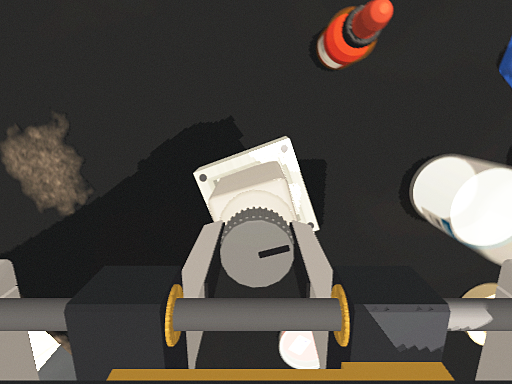

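Torque went to 0.93 N m with the bottle wedged at -20.6° in the pocket, so the cap is bottomed (tool yaw 53.3°, tool minus bottle 73.9°). The wrist picture shows the cap gripped at (257,252) with the bar pointing right. Next I'll back off, targeting a tool minus bottle angle of 163.9°.

```bash

python3 -m handwheel '[[-1,[0,0,-0.006],[0,0,-0.1]],[-1,[0,0,-0.006],[0,0,-0.1]],[-1,[0,0,-0.006],[0,0,-0.1]],[-1,[0,0,-0.006],[0,0,-0.1]],[-1,[0,0,-0.006],[0,0,-0.1]],[-1,[0,0,-0.006],[0,0,-0.1]],[-1,[0,0,-0.006],[0,0,-0.1]],[-1,[0,0,-0.006],[0,0,-0.1]]]' 40 >/dev/null; python3 st.py
python3 -m handwheel '[[-1,[0,0,-0.006],[0,0,-0.1]],[-1,[0,0,-0.006],[0,0,-0.1]],[-1,[0,0,-0.006],[0,0,-0.1]],[-1,[0,0,-0.006],[0,0,-0.1]],[-1,[0,0,-0.006],[0,0,-0.1]],[-1,[0,0,-0.006],[0,0,-0.1]],[-1,[0,0,-0.006],[0,0,-0.1]],[-1,[0,0,0],[0,0,-0.07]],[-1,[0,0,0],[0,0,0]]]' 40 >/dev/null; python3 st.py
python3 - <<'E'
from fit import *
t=monitor.observe()["ee_pos"]
for c in("wrist","scene","side"):
    p,W,ok=cloud(c);a=body(W,ok,t[:2],.034,.084,.045);print(c,len(a),square(a,.028,t[:2]))
E
```

```text
yaw 99.44 z 0.1031 F [-2.5 -3.3  7.1] M [-0.643  0.581 -0.098] j7 0.12
yaw 143.55 z 0.1035 F [-2.3 -2.3  7.6] M [-0.523  0.488  0.046] j7 0.781
wrist 899 (array([522.5, 198.5, -19. ]), np.float64(0.04))
scene 436 (array([522.1, 198.4, -18.2]), np.float64(0.72))
side 376 (array([521.7, 201.2, -18.7]), np.float64(0.61))
```

```bash

python3 -m handwheel '[[-1,[0,0,0],[0,0,-0.03]],[-1,[0,0,0],[0,0,0]]]' 40 ; python3 st.py
python3 - <<'E'
from fit import *
t=monitor.observe()["ee_pos"]
p,W,ok=cloud("wrist");a=body(W,ok,t[:2],.034,.084,.045);print(square(a,.028,t[:2]))
m=ok&(np.hypot(W[...,0]-t[0],W[...,1]-t[1])<.025)&(W[...,2]>.128)&(W[...,2]<.14)
print("top z",np.median(W[m][:,2]))
# cap disc centre and bar
P=W[m];(cx,cy),r=cv2.minEnclosingCircle((P[:,:2]*1000).astype(np.float32));print(cx,cy,r)
b=m&(p.max(2)<45);n,l,st,_=cv2.connectedComponentsWithStats(b.astype(np.uint8));k=1+st[1:,4].argmax();B=W[l==k][:,:2]*1000
f=cv2.fitLine(B.astype(np.float32),cv2.DIST_L2,0,.01,.01).ravel();print(len(B),B.mean(0),"line",np.degrees(np.arctan2(f[1],f[0])),"radial",np.degrees(np.arctan2(B.mean(0)[1]-t[1]*1000,B.mean(0)[0]-t[0]*1000)))
sh=ok&(np.hypot(W[...,0]-t[0],W[...,1]-t[1])<.045)&(W[...,2]<.11)&(W[...,2]>.05)
print("shoulder top z",np.percentile(W[sh][:,2],[90,99]))
cv2.imwrite("pics/f.png",np.hstack([p[:,:,::-1][150:350,130:390]]*1).repeat(2,0).repeat(2,1))
c,_=vision.read_camera("scene");cv2.imwrite("pics/g.png",c[:,:,::-1])
E
```

```text
clock: 12.02
ee_pos: [0.5221, 0.2012, 0.1035]
ee_rot: [0.3, 0.954, 0.0, 0.0]
ft_force: [-2.1, -1.4, 8.4]
width: 0.0403
grasp_force: 40.0
yaw 145.09 z 0.1035 F [-2.1 -1.4  8.4] M [-0.551  0.573 -0.073] j7 0.804
(array([522.5, 198.4, -18.9]), np.float64(0.04))
top z 0.13254326566290076
519.9906005859375 202.6349639892578 24.30291175842285
176 [526.32674544 208.96474513] line 67.92902 radial 61.46548863635037
shoulder top z [0.09657784 0.10787323]
```

View pics/f.png

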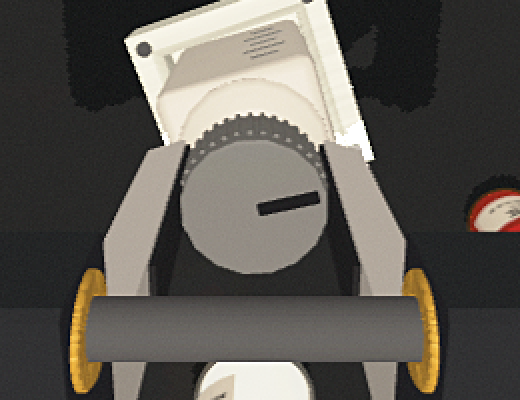

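View pics/g.png

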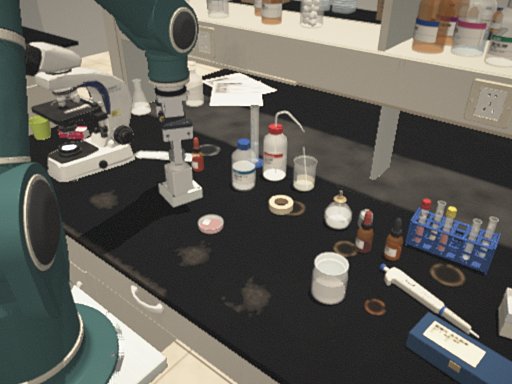

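```bash
python3 - <<'E'
import cv2,numpy as np
d=cv2.resize(cv2.imread("pics/d.png")[:300],(512,384));e=cv2.imread("pics/e.png");f=np.zeros_like(e);f[150:350,130:390]=cv2.imread("pics/f.png")[::2,::2]
for n,i in zip("def",(d,e,f)):
    g=i[235:265,240:300].max(2);b=(g<75).astype(np.uint8);k,l,s,c=cv2.connectedComponentsWithStats(b)
    for j in range(1,k):
        if 30<s[j,4]<600:
            y,x=np.nonzero(l==j);w=cv2.fitLine(np.stack([x,y],1).astype(np.float32),cv2.DIST_L2,0,.01,.01).ravel();print(n,s[j],c[j]+[240,235],np.degrees(np.arctan2(-w[1],w[0])))
E
```

```text
d [ 52   0   8  30 170] [295.91176471 251.00588235] -86.81836
d [ 19  10  31  12 202] [274.07920792 250.84653465] 11.9703665
e [ 52   0   8  30 159] [295.91194969 251.71069182] -86.57975
e [ 19  10  31  13 189] [273.98941799 251.02116402] 13.921364
f [ 52   0   8  30 162] [295.94444444 251.33333333] -86.61852
f [ 19  11  31  12 191] [274.0104712  251.28272251] 11.954241
```

No permanent slip: the bar sits at the same pixels, and it was about 2° off elastically under load at the stop. I'll add 2° to compensate, then hand in.

```bash

python3 -m handwheel '[[-1,[0,0,0],[0,0,-0.035]],[-1,[0,0,0],[0,0,0]],[-1,[0,0,0],[0,0,0]]]' 40 ; python3 st.py
python3 - <<'E'
from fit import *
t=monitor.observe()["ee_pos"]
p,W,ok=cloud("wrist");a=body(W,ok,t[:2],.034,.084,.045);print(square(a,.028,t[:2]))
arm.job_done()
E
```

```text
clock: 12.37
ee_pos: [0.5221, 0.2012, 0.1035]
ee_rot: [0.284, 0.959, 0.0, 0.0]
ft_force: [-2.4, -2.4, 10.1]
width: 0.04
grasp_force: 40.0
yaw 147.01 z 0.1035 F [-2.4 -2.4 10.1] M [-0.566  0.591  0.072] j7 0.833
(array([522.4, 198.3, -18.8]), np.float64(0.04))
the job is handed in; nothing more can be done
```

Job handed in at 12.4 s: the bottle is seated upright in the holder, and the cap was screwed down to its stop, then backed off about 90° (measured to within roughly 2°). The gripper is still holding the cap, and nothing else was touched.

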